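# Index the press anvil to its slot and lock it

### The job

On the small hand arbor press, push the revolving anvil round by its upright tabs until the opening that is a long slot (the other five are round) stands centred under the ram. Then push the lock bolt at the side of the press fully home into the notch of the anvil's rim, so that the anvil is locked, and take the hand clear. Only push with the fingers, gently and without forcing anything; grasp nothing and leave the things lying about the press where they are.

Things in the scene. Friction and masses are not known exactly. Their poses are not given: they have to be found in the camera images.
- press: small green hand arbor press, fixed to the bench, base 226 x 150 x 24 mm. Origin on the bench top, on the upright axis of the revolving anvil; x points to the column (away from the robot at yaw 0), y left, z up. Low parts at its sides: bolt guide at y = -89 to -109 mm, 49 mm wide, 50 mm high, and friction-plug housing at y = 89 to 122 mm, 44 mm high
- anvil (a joint): turn of the anvil about the press's z, rad, counter-clockwise from above positive, endless; 0 or any whole turn: slot under the ram. Turns either way with about 2 N at a tab, held by a friction plug: no springs or clicks, it stays where it is left and does not coast. Starts anywhere at least 0.6 from the goal
- slot_hole (a point): centre of the slot's mouth, 40 mm from the anvil's axis, 45 mm above the bench. The anvil is a steel disc 128 mm across, top 41 mm high, with six round inserts (28 mm across, 45 mm high) 60 degrees apart, 40 mm from the axis. Their openings: one slot 22 x 8 mm (long way radial), round holes of 20, 16, 13, 10 and 7 mm
- slot_tab (a point): top of the slot's own tab, 80 mm from the anvil's axis. Six like upright tabs, one outside each insert, stand 60 degrees apart, 55 to 88 mm from the axis, 12 mm thick along the rim, 41 to 64 mm above the bench; beside them nothing is higher than 52 mm on the front half. With the slot under the ram, one tab points straight to the press's -x (towards the robot), the slot's own to +x
- ram_axis (a point): point on the ram's axis, 45 mm above the bench, at x = 40 mm, y = 0 of the press. Ram and head stand above it: x = 16 to 137 mm, |y| under 30 mm, 92 to 234 mm high; column from the bench up at x = 97 to 137 mm; a hand lever on a hub at the left of the head (y = 25 to 52 mm) slopes up and back from x = 58 mm to x = 150 mm, 280 mm high
- lock_bolt (a joint): slide of the lock bolt, m: 0 fully out, 0.017 fully home (hard stop); starts at 0 to 0.003. Slides along the press's +y, towards the anvil, with 2 to 10 N and stays where it is left. Its round nose, 12 mm wide, seats in V notches of the anvil's rim, one every 60 degrees, and draws the anvil into line if it is within about 4 degrees; otherwise it stops on the rim, near 0.006 to 0.010
- bolt_lug (a point): top centre of the upright lug on the bolt's outer end, right of the press: x = 0, y = -134.5 mm of the press when fully out, -117.5 mm when home, 66 mm above the bench. The lug is 22 mm wide along x, 11 mm thick along y; its flat outer face lies 5.5 mm beyond this point, from 32 to 66 mm above the bench, with free space outside it
- blue_dish: small round plastic dish with a few discs in it, 97 mm across and 29 mm high, left of the press; origin under its centre. Bystander, leave it
- gauge_block: steel slot gauge, 18 x 64 x 24 mm, with two slots in its top, in front of the press, to its left; origin under its centre. Bystander, leave it
- disc_01: slate disc, 22 mm across and 7 mm thick, left of the press, behind the dish; origin under its centre. Bystander, leave it
- disc_02: slate disc, 22 mm across and 7 mm thick, left of the press beside its base; origin under its centre. Bystander, leave it
- hex_key: L-shaped hex key, 33 x 95 x 5 mm, in front of the press, to its right; origin under its middle. Bystander, leave it
- screwdriver: screwdriver, 25 x 210 x 24 mm, lying to the right of the press, behind the lock bolt; origin under its middle. Bystander, leave it

How it is judged (in metres and radians):
On the way, in this order (a step that is already met when the one before it is completed fails the run):
1. the slot stands within 4 mm of the ram's axis, while the lock bolt is still out (drawn in less than 6 mm) (horizontal distance between slot_hole and ram_axis below 0.004 m and value of joint lock_bolt below 0.006 m), for 0.2 s.
2. the lock bolt is home in the anvil's notch (horizontal distance between slot_hole and ram_axis below 0.0025 m and value of joint lock_bolt above 0.014 m), for 0.2 s.
At the end, for the whole second after the job is handed in: the middle of the slot is within 2.5 mm of the ram's axis seen from above, the anvil is still, and the lock bolt stands at least 14 mm in, of its 17 mm travel (all of step 2 and velocity of joint anvil between -0.05 and 0.05 rad/s); the robot touches nothing.
It fails at once if a thing lying about the press is shifted or lifted by more than 20 mm (distance of any of blue_dish, gauge_block, disc_01, disc_02, hex_key, screwdriver from where it was at the start of the episode above 0.02 m).
It fails at once if the fingers push on the press, or on a part of it, with more than 40 N (contact force between the fingers and press above 40 N).
It also fails if it takes over 64 s, if anything falls off the work surface, if the arm or the gripper's body presses on something with over 40 N, if the wrist force passes 120 N, or if a joint passes its speed limit or range.

### The arm

A 6-joint arm with a two-finger parallel gripper is mounted at the origin on a cart in front of the work surface, level with it; the furniture and walls round the work are solid. World frame = base frame: x ahead of the robot, y to its left, z up, the work surface at z = 0. Lengths are in mm, angles in degrees, forces in N, time in s.
With the tool pointing down it reaches from about 150 to 775 mm from the base axis. Payload 6.1 kg.
Tool frame: the origin (TCP) lies midway between the tips of the shut fingers; the grasp point (between the pads) lies behind it (r.grasp_offset is the z of the grasp point in the tool frame, in mm); z points along the fingers, y is the line along which they close (so a half turn about z gives the same grasp; the last joint's range is limited). The gripper opens to 85 mm and grips with 20 to 120 N. Pads are 22 mm wide; open, the fingers measure 114 mm over their backs; the gripper's body (76 mm by 85 mm) begins 54 mm behind the grasp point. The pads swing forward as they close: fully open they stand 13 mm farther back than shut.
Start: joints at [-69.672, 7.208, -2.269, 80.523, 0, 90], TCP at [182.379, -492.287, 231.295] pointing down, gripper open.
Joint ranges: [-155.77, 155.77], [-54.66, 111.73], [-72.52, 77.12], [-102.08, 115.82], [-83.92, 84.16], [-180, 180]. Speed limits (degrees/s): [136.94, 136.94, 172.46, 180, 180, 180].

### API

Orientations are given as [roll, pitch, yaw] about the fixed x, y, z axes, in that order (R = Rz(yaw) Ry(pitch) Rx(roll)).
In Python, from cell import r gives the robot as it stands.
- The arm moves only by the shell command python3 jog.py [OPENING] [FORCE], which reads ROWS from standard input. ROWS is a JSON list that holds a single list of rows (three levels of brackets), with 1 to 5 rows, each of 6 numbers: dx, dy, dz in cm, then a rotation vector rx, ry, rz in units of 10 degrees; each row is the pose to reach, as a shift and turn from the pose commanded when the command began, along the tool's axes at that moment; what a row does not reach only later rows make up. A row lasts 1/12 s, in which the tool goes at most 41.7 mm and 7.16 degrees, less where a joint would pass 70% of its speed; a pose out of reach is approached as far as the arm can. OPENING is the finger opening in mm, set as the command begins (- or left out keeps the last). The fingers move at their own pace and stop on an object; FORCE is the grip in N (left out, the last holds). Time passes only in rows, so rows that do not move let the fingers close. It prints the time, the measured TCP pose, the force, the opening and the grip force at its end. Input that does not fit is refused with a message, and nothing moves.
- r.observe(): the state, without advancing time (a new reading comes with each control period).
- r.capture(name): name is "scene" or "top"; returns the picture (480x640x3 uint8, blue, green, red); there is no depth.
- r.camera_info(name): a dict with "camera_matrix" (3x3 intrinsics, pixels), "R" (3x3) and "t" (3): a world point X has camera coordinates R X + t. Camera axes: x right, y down, z forward; pixel columns grow to the right and rows downward; lengths in mm; the calibration is good to about 2 mm. A picture is of the moment at which its call begins. camera_info takes no time and is no camera call.
- r.close_job(): hands the job in; it is judged then, once.
The state is a dict: "t": time; "qpos": joint angles; "dq": joint speeds; "effort": joint torques, N m; "ee_pos": TCP position; "orientation": TCP orientation; "wrist_force": force on the tool from outside, world axes, zero at the start; "ft_torque": the same for the moment, N m; "finger_gap": finger opening in mm; "finger_force": force on a finger pad.
Only numpy, scipy, OpenCV 4.12 (cv2) and the standard library are available. Lean on these libraries where they do the work, as an engineer would, in place of code of your own. Each camera call takes 0.05 s, during which the arm holds its last target. There are 200 camera calls.

## Working session

There is one attempt and no reset: what is moved stays moved. The work goes in short steps, Python scripts to look and compute and a shell command to move; the robot and the scene stay as the last step left them, time stands still between calls to the robot, and variables do not carry over. Pictures are saved under pics/ and viewed, at most 13 in all, crops included, and the job is handed in when it is done.

```bash
mkdir -p pics; ls
python3 - <<'E'
from cell import r
import cv2
for n in("scene","top"):
    cv2.imwrite(f"pics/{n}0.png",r.capture(n)); c=r.camera_info(n); print(n,c["camera_matrix"],c["R"],c["t"])
print(r.observe())
E
```

```text
cell.py
jog.py
pics
scene [[542.69722741   0.         312.05604035]
 [  0.         542.69722741 235.67975891]
 [  0.           0.           1.        ]] [[-0.53565889 -0.84436279 -0.01100187]
 [-0.56668631  0.36910074 -0.7366351 ]
 [ 0.62604806 -0.38835053 -0.67620093]] [423.2632242  352.55479901 684.69923659]
top [[491.57715027   0.         320.35965511]
 [  0.         491.57715027 232.36115306]
 [  0.           0.           1.        ]] [[ 0.02921519 -0.99956685  0.00354818]
 [-0.98456362 -0.02938915 -0.17254206]
 [ 0.1725716   0.00154744 -0.98499576]] [108.21394306 598.57029695 834.87553666]
{'t': 0.1, 'qpos': array([-6.96724585e+01,  7.23784504e+00, -2.32124464e+00,  8.05245813e+01,
        2.42629093e-03,  8.99989722e+01]), 'dq': array([ 0.01509685, -0.14855839,  0.0709204 ,  0.0139286 ,  0.04734895,
        0.08726806]), 'effort': array([-1.62619661e-03, -4.36900914e+01,  3.53608668e+01,  1.35924818e-02,
       -1.50486198e-04, -2.75203706e-05]), 'ee_pos': array([ 182.25765992, -491.94353154,  230.60106181]), 'orientation': array([-1.79916329e+02, -2.42778924e-03,  2.03285657e+01]), 'wrist_force': array([-0.24764551,  0.75814126, -0.23338337]), 'ft_torque': array([-0.01701793, -0.01125954,  0.01511501]), 'finger_force': 0.0, 'finger_gap': 85.33721406089536}
```

View pics/scene0.png

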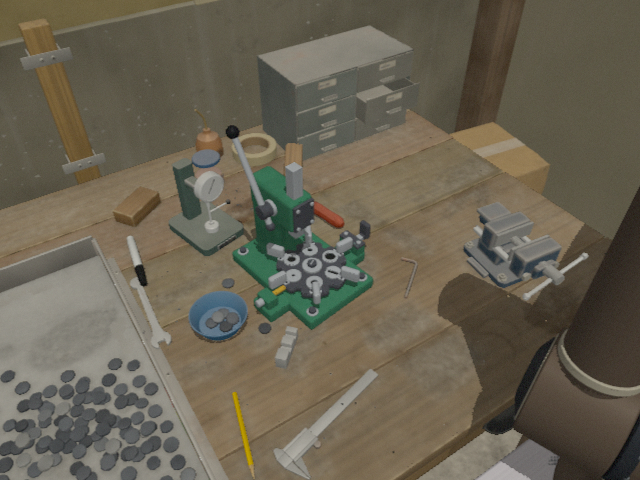

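View pics/top0.png

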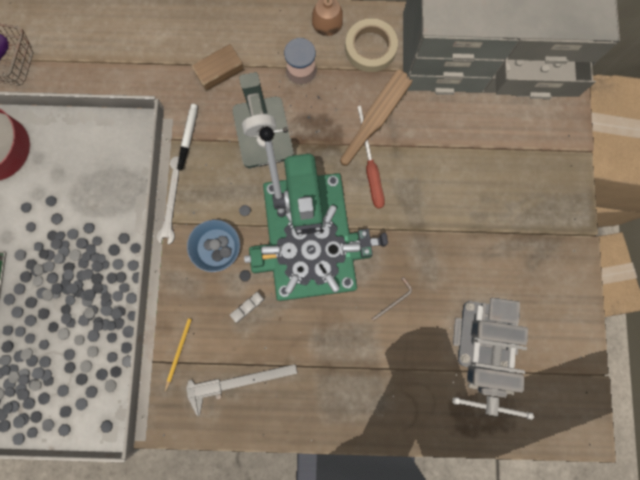

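The press sits at about (311,250) in the top picture and (312,265) in the scene picture, with nothing in the way of the arm. I'll enlarge both views.

Run:
```python
import cv2,numpy as np
a=cv2.imread("pics/top0.png")[165:305,240:395]; b=cv2.imread("pics/scene0.png")[215:330,225:380]
a=cv2.resize(a,None,fx=3.8,fy=3.8,interpolation=cv2.INTER_CUBIC);b=cv2.resize(b,None,fx=5,fy=5,interpolation=cv2.INTER_CUBIC)
cv2.imwrite("pics/a0.png",a);cv2.imwrite("pics/b0.png",b)
```

```text
(no output)
```

View pics/a0.png

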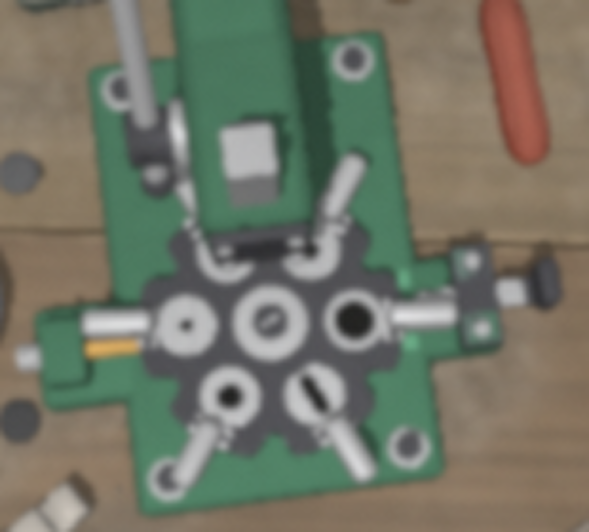

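View pics/b0.png

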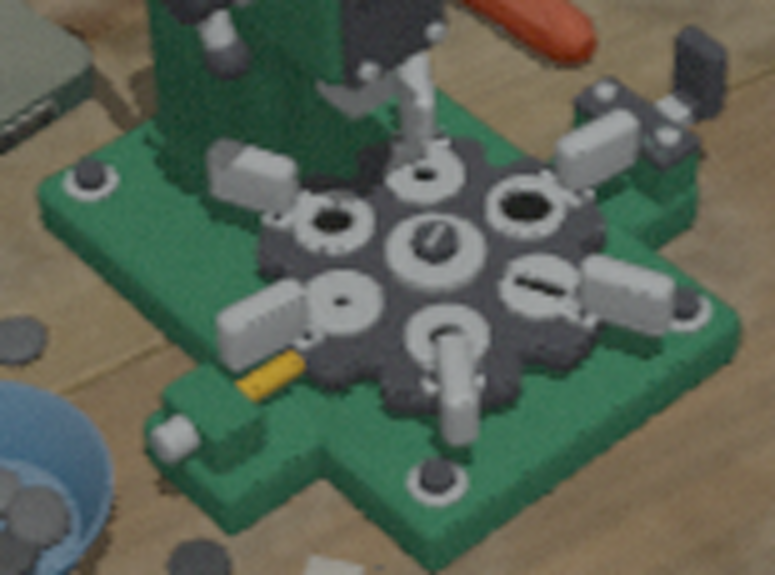

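In the top crop the hub is at (270,323) and the slot at (315,394), front right. The other inserts are at (188,323), (355,320) and (230,397). The base screws are at (122,90), (352,60), (170,478) and (408,446), and the lug at (544,281). In the scene crop the slot is at (540,285), the 7 mm hole at (343,301) and the 20 mm hole at (524,205). The tab tops and the lug (700,60) also show clearly. Next I triangulate.

```bash
cat > h.py <<'E'
import numpy as np
from cell import r
def ray(n,p):
    c=r.camera_info(n);R=np.array(c["R"]);t=np.array(c["t"])
    return -R.T@t, R.T@np.linalg.inv(c["camera_matrix"])@[p[0],p[1],1]
def onz(n,p,z):
    o,d=ray(n,p);return o+d*(z-o[2])/d[2]
def tri(p,q):
    A=[];b=[]
    for n,x in(("top",p),("scene",q)):
        o,d=ray(n,x);d=d/np.linalg.norm(d);P=np.eye(3)-np.outer(d,d);A.append(P);b.append(P@o)
    return np.linalg.lstsq(np.vstack(A),np.hstack(b),rcond=None)[0]
T=lambda x,y:(240+(x-1.4)/3.8,165+(y-1.4)/3.8)   # crop pixel -> full
S=lambda x,y:(225+(x-2)/5,215+(y-2)/5)
E
python3 - <<'E'
from h import *
np.set_printoptions(precision=1,suppress=True)
for k,a,b in(("slot",(315,394),(540,285)),("h7",(187,324),(343,301)),("h20",(355,320),(524,205)),("h13",(230,397),(447,335)),("hub",(270,323),(435,243)),("lugtop",(544,278),(703,45))):
    print(k,tri(T(*a),S(*b)),onz("top",T(*a),66 if k=="lugtop" else 45),onz("scene",S(*b),66 if k=="lugtop" else 45))
B=[onz("top",T(*p),28) for p in((122,90),(352,60),(170,478),(408,446))]
print(np.array(B))
d1=B[0]-B[2];d2=B[1]-B[3];e1=B[0]-B[1];e2=B[2]-B[3]
print([np.degrees(np.arctan2(d[1],d[0])) for d in(d1,d2)],[np.degrees(np.arctan2(-e[0],e[1])) for e in(e1,e2)])
E
```

```text
slot [531.3 120.6  45.8] [530.9 120.   45. ] [532.4 120.8  45. ]
h7 [562.6 182.   45.4] [562.5 181.8  45. ] [563.1 182.   45. ]
h20 [567.4 102.8  45.2] [566.8 102.   45. ] [568.2 103.5  45. ]
h13 [528.6 160.6  46.4] [528.3 160.1  45. ] [530.2 160.4  45. ]
hub [563.8 142.9  51.1] [564.1 142.4  45. ] [569.5 140.4  45. ]
lugtop [585.6  14.1  65.6] [586.2  15.   66. ] [584.5  13.6  66. ]
[[680.7 219.8  28. ]
 [699.5 106.3  28. ]
 [490.4 188.   28. ]
 [509.   74.7  28. ]]
[np.float64(9.473938987399707), np.float64(9.425086709817613)] [np.float64(9.410110118671673), np.float64(9.317167026685587)]
```

```bash
cat >> h.py <<'E'
from scipy.spatial.transform import Rotation as Ro
C=np.array([564.7,142.5]);YAW=9.4
def press(x,y,z):
    a=np.radians(YAW);return np.array([C[0]+x*np.cos(a)-y*np.sin(a),C[1]+x*np.sin(a)+y*np.cos(a),z])
def behind(th,gap,z,rho=72,d=20.5):
    "TCP and yaw for pushing CCW on the tab at press angle th"
    a=np.radians(th);e=np.array([np.cos(a),np.sin(a)]);t=np.array([-e[1],e[0]])
    q=rho*e-(d+gap)*t
    return press(q[0],q[1],z),YAW+th-180
def row(P,yaw):
    "shift and turn from the present pose, tool axes"
    o=r.observe();R0=Ro.from_euler("xyz",o["orientation"],degrees=True)
    dR=R0.inv()*Ro.from_euler("xyz",[180,0,yaw],degrees=True)
    return np.round(np.r_[R0.inv().apply(P-o["ee_pos"]),dR.as_rotvec(degrees=True)],1)
E
python3 - <<'E'
from h import *
P,y=behind(144,8,130);print(P,y,row(P,y))
E
```

```text
[513.08202895 200.22205007 130.        ] -26.599999999999994 [ 5.507e+02 -5.340e+02  1.014e+02 -1.000e-01  0.000e+00  4.690e+01]
```

Units first: shifts go in cm and turns go in units of 10 degrees. So 28 mm is 2.8, -27 mm is -2.7.

```bash
echo '[[[2.8, -2.7, 0, 0, 0, 0], [5.6, -5.4, 0, 0, 0, 0], [8.4, -8.1, 0, 0, 0, 0], [11.2, -10.8, 0, 0, 0, 0], [14, -13.5, 0, 0, 0, 0]]]' | python3 jog.py 0 20
echo '[[[2.8, -2.7, 0, 0, 0, 0], [5.6, -5.4, 0, 0, 0, 0], [8.4, -8.1, 0, 0, 0, 0], [11.2, -10.8, 0, 0, 0, 0], [14, -13.5, 0, 0, 0, 0]]]' | python3 jog.py
echo '[[[2.8, -2.7, 0, 0, 0, 0], [5.6, -5.4, 0, 0, 0, 0], [8.4, -8.1, 0, 0, 0, 0], [11.2, -10.8, 0, 0, 0, 0], [14, -13.5, 0, 0, 0, 0]]]' | python3 jog.py
python3 - <<'E'
from h import *
P,y=behind(144,8,130);print(P,y,row(P,y))
E
```

```text
t: 0.52
ee_pos: [266.8, -315.3, 230.9]
orientation: [-180.0, 0.0, 20.3]
wrist_force: [1.1, -0.6, 0.8]
finger_gap: 25.6
finger_force: 0.0
t: 0.93
ee_pos: [351.2, -140.0, 231.2]
orientation: [180.0, -0.0, 20.3]
wrist_force: [1.0, -0.7, 0.1]
finger_gap: 0.1
finger_force: 0.0
t: 1.35
ee_pos: [435.7, 35.5, 231.1]
orientation: [180.0, 0.0, 20.4]
wrist_force: [0.6, -1.3, 0.0]
finger_gap: 0.1
finger_force: 0.0
[513.08202895 200.22205007 130.        ] -26.599999999999994 [ 129.9 -127.6  101.1    0.     0.    47. ]
```

Converted, 129 mm is 12.9, -126 mm is -12.6, 35 degrees is 3.5.

```bash
echo '[[[2.6, -2.5, 1, 0, 0, 0.7], [5.2, -5, 2.5, 0, 0, 1.4], [7.8, -7.5, 4, 0, 0, 2.1], [10.4, -10, 5.5, 0, 0, 2.8], [12.9, -12.6, 7, 0, 0, 3.5]]]' | python3 jog.py
echo '[[[0, 0, 1.5, 0, 0, 0.6], [0, 0, 3, 0, 0, 1.2], [0, 0, 3, 0, 0, 1.2]]]' | python3 jog.py
python3 - <<'E'
from h import *
P,y=behind(144,8,55);print(P,y,row(P,y))
E
```

```text
t: 1.77
ee_pos: [498.6, 28.7, 179.6]
orientation: [-175.2, 0.5, 0.5]
wrist_force: [-1.6, 0.1, 0.2]
finger_gap: 0.0
finger_force: 0.0
t: 2.02
ee_pos: [488.3, -29.8, 147.9]
orientation: [-173.0, 1.8, -7.6]
wrist_force: [-0.4, 0.6, -0.3]
finger_gap: 0.1
finger_force: 0.0
[513.08202895 200.22205007  55.        ] -26.599999999999994 [  -3.1 -218.3  120.4   -6.6    2.9   18.8]
```

```bash
python3 -c "
from h import *
o=r.observe();print(o['qpos'].round(1),o['ee_pos'],o['orientation'])"
echo '[[[0, 0, 0, 0, 0, 0]]]' | python3 jog.py; python3 -c "
from h import *
o=r.observe();print(o['qpos'].round(1),o['ee_pos'],o['orientation'])"
```

```text
[ -7.7   5.5 -15.   71.3   7.  179.9] [488.27413392 -29.77998128 147.91520616] [-173.0385953     1.78102622   -7.63116673]
t: 2.1
ee_pos: [489.2, -29.3, 150.4]
orientation: [-173.1, 1.6, -7.5]
wrist_force: [0.3, -0.3, -0.1]
finger_gap: -0.4
finger_force: 0.0
[ -7.6   5.4 -14.8  71.4   6.9 179.9] [489.178207   -29.26296941 150.36232967] [-173.05309       1.59272062   -7.54807067]
```
q6 = +180 limit; yaw = q1 - q6 + const: -69.67 -90 + 180=20.3. So yaw = q1 - q6 + 180; for yaw -26.6 at q1=21: q6=227 → use half-turn: yaw = 153.4: q6=q1-yaw+180 = 47. Good: flip yaw by 180 (shape symmetric). That costs ~150° of turn (21+ rows=2 s). Fine. Flip: target yaw = YAW+th-180+180. For th range 126..192: yaw 135..201; q6 = 21+180-135=66 to 0. 

The yaw I asked for runs joint 6 into its +180 limit. I'll use the half-turned tool pose instead.

```bash
sed -i 's/return press(q\[0\],q\[1\],z),YAW+th-180/return press(q[0],q[1],z),YAW+th/' h.py
echo '[[[0, 0, -1, 0, 0, -0.7], [0, 0, -2, 0, 0, -1.4], [0, 0, -3, 0, 0, -2.1], [0, 0, -3, 0, 0, -2.8], [0, 0, -3, 0, 0, -3.5]]]' | python3 jog.py
```

Run:
```python
from h import *
o=r.observe();print(o['qpos'].round(1))
print(row(o["ee_pos"],o["orientation"][2]))
```

```text
t: 2.52
ee_pos: [491.5, -30.4, 183.1]
orientation: [-173.6, -3.0, 27.9]
wrist_force: [-0.0, 0.6, 0.5]
finger_gap: 0.1
finger_force: 0.0
[ -7.7   4.9 -11.2  75.2   7.  144.2]
[ 0.   0.   0.  -6.4 -3.   0.2]
```

Converted, -6.4 degrees is -0.64.

```bash
echo '[[[0, 0, 0, -0.32, -0.15, 0], [0, 0, 0, -0.64, -0.3, 0]]]' | python3 jog.py
echo '[[[0, 0, 0, 0, 0, -0.7], [0, 0, 0, 0, 0, -1.4], [0, 0, 0, 0, 0, -2.1], [0, 0, 0, 0, 0, -2.8], [0, 0, 0, 0, 0, -3.5]]]' | python3 jog.py
echo '[[[0, 0, 0, 0, 0, -0.7], [0, 0, 0, 0, 0, -1.4], [0, 0, 0, 0, 0, -2.1], [0, 0, 0, 0, 0, -2.8], [0, 0, 0, 0, 0, -3.5]]]' | python3 jog.py
echo '[[[0, 0, 0, 0, 0, -0.7], [0, 0, 0, 0, 0, -1.4], [0, 0, 0, 0, 0, -2.1], [0, 0, 0, 0, 0, -2.8], [0, 0, 0, 0, 0, -3.5]]]' | python3 jog.py
python3 - <<'E'
from h import *
o=r.observe();print(o['qpos'].round(1))
P,y=behind(144,8,100);print(P,y,row(P,y))
E
```

```text
t: 2.68
ee_pos: [491.2, -31.1, 182.4]
orientation: [179.9, 0.1, 27.6]
wrist_force: [-0.1, 1.0, -1.0]
finger_gap: 0.1
finger_force: 0.0
t: 3.1
ee_pos: [491.0, -30.0, 182.3]
orientation: [-179.9, 0.0, 63.1]
wrist_force: [-1.0, -0.1, -0.2]
finger_gap: -0.1
finger_force: 0.0
t: 3.52
ee_pos: [491.0, -30.1, 182.3]
orientation: [-179.9, -0.1, 98.0]
wrist_force: [-0.2, 0.4, -0.5]
finger_gap: 0.2
finger_force: 0.0
t: 3.93
ee_pos: [491.0, -30.1, 182.3]
orientation: [-179.9, -0.1, 133.0]
wrist_force: [0.1, 0.1, -0.2]
finger_gap: 0.1
finger_force: 0.0
[ -3.5   4.  -12.   74.2   0.   43.4]
[513.08202895 200.22205007 100.        ] 153.4 [ 1.531e+02  1.735e+02  8.250e+01 -0.000e+00 -1.000e-01 -2.040e+01]
```

Converted, 144 mm is 14.4, 127 mm is 12.7, -20 degrees is -2.

```bash
echo '[[[2.5, 2.9, 0, 0, 0, -0.4], [5.1, 5.8, 0, 0, 0, -0.8], [7.6, 8.7, 0, 0, 0, -1.2], [10.2, 11.6, 0, 0, 0, -1.6], [12.7, 14.4, 0, 0, 0, -2]]]' | python3 jog.py
python3 - <<'E'
from h import *
P,y=behind(144,8,100);print(P,y,row(P,y))
E
```

```text
t: 4.35
ee_pos: [510.6, 162.8, 182.6]
orientation: [180.0, -0.1, 152.9]
wrist_force: [0.8, 0.2, -0.2]
finger_gap: -0.1
finger_force: 0.0
[513.08202895 200.22205007 100.        ] 153.4 [14.7 34.4 82.6  0.  -0.1 -0.5]
```

```bash
echo '[[[1.5, 3.4, 1.5, 0, 0, 0], [1.5, 3.4, 4.5, 0, 0, 0], [1.5, 3.4, 7.5, 0, 0, 0], [1.5, 3.4, 10, 0, 0, 0], [1.5, 3.4, 10, 0, 0, 0]]]' | python3 jog.py
python3 - <<'E'
from h import *
import cv2
P,y=behind(144,8,55);print(P,y,row(P,y))
a=cv2.resize(r.capture("top")[165:305,240:395],None,fx=2.6,fy=3.8);b=cv2.resize(r.capture("scene")[175:330,225:380],None,fx=2.5,fy=3.43)
cv2.imwrite("pics/c1.png",np.hstack([a,b[:532]]))
E
```

```text
t: 4.77
ee_pos: [509.5, 197.4, 77.1]
orientation: [-179.7, -0.5, 152.7]
wrist_force: [-1.7, -0.1, 0.2]
finger_gap: 0.1
finger_force: 0.0
[513.08202895 200.22205007  55.        ] 153.4 [-2.1  4.3 22.  -0.3 -0.5 -0.7]
```

View pics/c1.png

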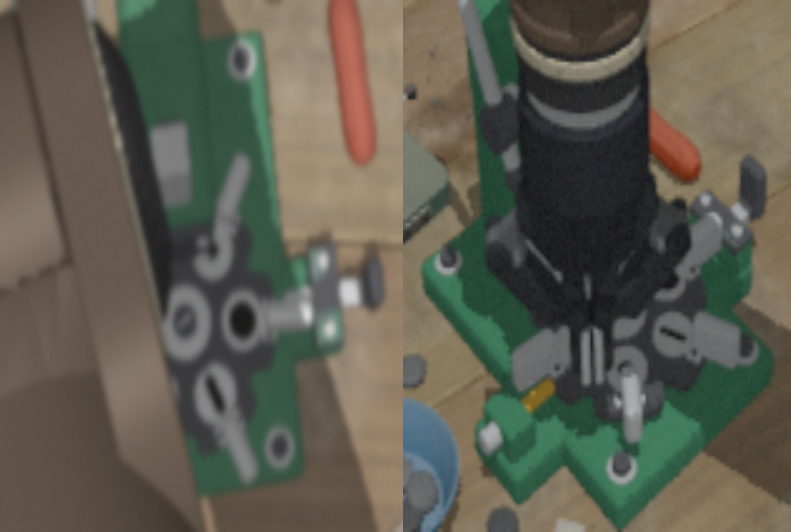

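The left half shows the arm covering the front left of the anvil. In the right half the shut fingertips, at about (592,360), stand between the left tab and the front-left tab (630,400), as planned.

```bash
echo '[[[-0.1, 0.3, 1, 0, 0, 0], [-0.1, 0.3, 1.9, 0, 0, 0], [-0.1, 0.3, 1.9, 0, 0, 0], [-0.1, 0.3, 1.9, 0, 0, 0]]]' | python3 jog.py
python3 - <<'E'
from h import *
for th in(138,144,150,156,162,168):
  P,y=behind(th,0,55);print(th,row(P,y))
E
```

```text
t: 5.2
ee_pos: [514.9, 198.8, 62.3]
orientation: [-179.9, -0.2, 152.5]
wrist_force: [-0.9, 0.3, -0.2]
finger_gap: -0.2
finger_force: 0.0
138 [-0.3 -0.1  7.3 -0.1 -0.2  5.1]
144 [ 2.1 -7.6  7.3 -0.1 -0.2 -0.9]
150 [  3.8 -15.2   7.3  -0.1  -0.2  -6.9]
156 [  4.6 -23.    7.3  -0.   -0.2 -12.9]
162 [  4.6 -30.9   7.3  -0.   -0.2 -18.9]
168 [  3.8 -38.7   7.3  -0.   -0.2 -24.9]
```

Converted, -8 mm is -0.8, 8 mm is 0.8, -1 degrees is -0.1.

```bash
echo '[[[0, 0, 0.4, 0, 0, 0], [0, 0, 0.8, 0, 0, 0], [0.2, -0.4, 0.8, 0, 0, 0], [0.2, -0.8, 0.8, 0, 0, -0.1], [0.2, -0.8, 0.8, 0, 0, -0.1]]]' | python3 jog.py
python3 - <<'E'
from h import *
for th in(144,150,156,162,168,174):
  P,y=behind(th,0,55);print(th,row(P,y))
E
```

```text
t: 5.62
ee_pos: [508.7, 192.0, 54.2]
orientation: [-179.9, -0.2, 153.6]
wrist_force: [0.5, -0.0, 1.0]
finger_gap: -0.2
finger_force: 0.0
144 [-0.2  1.3 -0.8 -0.1 -0.2  0.2]
150 [ 1.6 -6.3 -0.8 -0.1 -0.2 -5.8]
156 [  2.5 -14.1  -0.8  -0.1  -0.2 -11.8]
162 [  2.7 -21.9  -0.8  -0.1  -0.3 -17.8]
168 [  2.  -29.7  -0.8  -0.   -0.3 -23.8]
174 [  0.5 -37.4  -0.8  -0.   -0.3 -29.8]
```

```bash
echo '[[[0.2, -0.6, 0, 0, 0, -0.6], [0.25, -1.4, 0, 0, 0, -1.2], [0.25, -2.2, 0, 0, 0, -1.8], [0.2, -3, 0, 0, 0, -2.4], [0.05, -3.7, 0, 0, 0, -3]]]' | python3 jog.py
python3 - <<'E'
from h import *
for th in(174,180,186,192,198,204,210):
  P,y=behind(th,0,55);print(th,row(P,y))
import cv2
b=cv2.resize(r.capture("scene")[195:330,225:380],None,fx=5,fy=4.4,interpolation=cv2.INTER_CUBIC);cv2.imwrite("pics/c2.png",b)
E
```

```text
t: 6.03
ee_pos: [491.9, 159.9, 54.5]
orientation: [179.9, -0.2, -176.1]
wrist_force: [-1.8, 2.1, 0.4]
finger_gap: 0.4
finger_force: 1.1
174 [ 0.4 -1.2 -0.5  0.1 -0.2  0.5]
180 [ 2.2 -8.9 -0.5  0.2 -0.2 -5.5]
186 [  3.2 -16.6  -0.5   0.2  -0.2 -11.5]
192 [  3.4 -24.5  -0.5   0.2  -0.2 -17.5]
198 [  2.8 -32.3  -0.6   0.2  -0.2 -23.5]
204 [  1.3 -40.   -0.6   0.2  -0.2 -29.5]
210 [ -0.9 -47.5  -0.6   0.2  -0.2 -35.5]
```

View pics/c2.png

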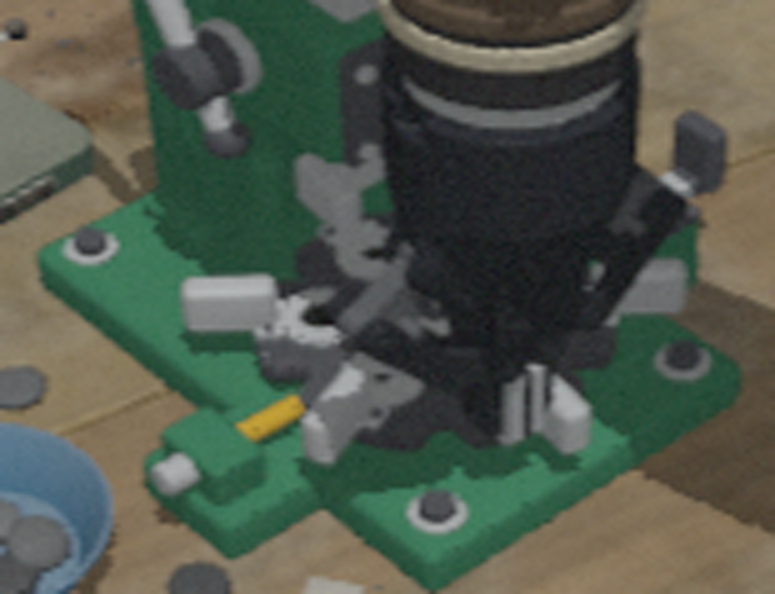

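The shut fingers at about (535,400) rest against the tab at (570,410), and the anvil has turned; the wrist force is only about 3 N. I'll carry on.

```bash
echo '[[[0.2, -0.9, 0, 0, 0, -0.55], [0.3, -1.7, 0, 0, 0, -1.15], [0.35, -2.45, 0, 0, 0, -1.75], [0.3, -3.2, 0, 0, 0, -2.35], [0.3, -3.2, 0, 0, 0, -2.35]]]' | python3 jog.py
python3 - <<'E'
from h import *
o=r.observe();print(o["qpos"].round(1))
P,y=behind(198,0,55);print(row(P,y))
P,y=behind(198,15,110);print(row(P,y))
P,y=behind(126,8,110);print(row(P,y))
E
```

```text
t: 6.5
ee_pos: [491.7, 127.0, 54.5]
orientation: [179.9, -0.1, -153.0]
wrist_force: [0.6, 1.0, -0.5]
finger_gap: 0.2
finger_force: 0.0
[ 14.4   9.1 -22.7  58.4   0.1 -12.6]
[ 0.1  0.7 -0.5  0.1 -0.1 -0.4]
[  0.3  15.8 -55.5   0.1  -0.1  -0.4]
[-76.3  58.1 -55.6   0.   -0.2  71.6]
```

Converted, 100 mm is 10, -80 mm is -8.

```bash
echo '[[[0, 0.8, 0, 0, 0, 0], [0, 1, -3.5, 0, 0, 0], [2, 1, -7, 0, 0, 0], [6, 1, -8, 0, 0, 0], [10, 1, -8, 0, 0, 0]]]' | python3 jog.py
echo '[[[4, 0, 0, 0, 0, 0.7], [8, 0, 0, 0, 0, 1.4], [8, 0, 0, 0, 0, 1.4]]]' | python3 jog.py
python3 - <<'E'
from h import *
import cv2
o=r.observe();print(o["qpos"].round(1))
a=cv2.resize(r.capture("top")[215:305,240:395],None,fx=3.8,fy=3.8);b=cv2.resize(r.capture("scene")[255:320,265:360],None,fx=6.2,fy=4)
cv2.imwrite("pics/c3.png",np.vstack([a,b[:,:589]]))
E
```

```text
t: 6.92
ee_pos: [399.5, 92.1, 137.6]
orientation: [179.9, 0.1, -153.1]
wrist_force: [-0.7, -1.1, -1.2]
finger_gap: 0.3
finger_force: 0.0
t: 7.17
ee_pos: [320.6, 53.2, 134.5]
orientation: [179.9, -0.4, -167.5]
wrist_force: [-0.7, 0.6, -0.5]
finger_gap: -0.4
finger_force: 0.0
[  9.4 -13.4 -33.7  70.    0.1  -3.1]
```

View pics/c3.png

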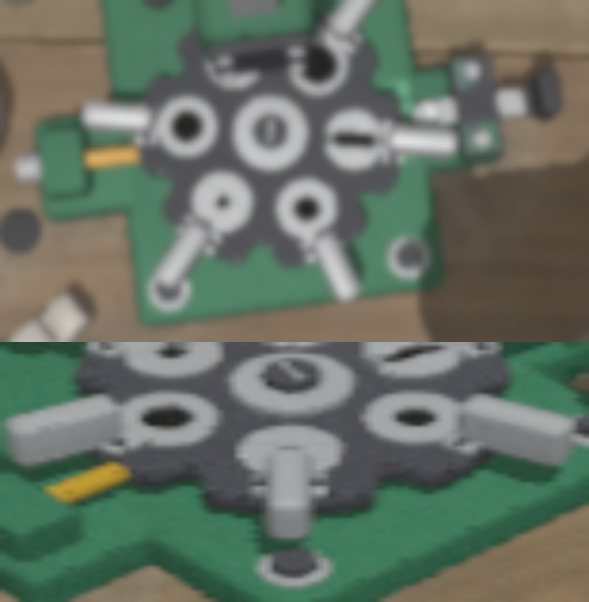

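In the upper half the slot is now at the right (353,138). The 16 or 13 mm holes are at (187,126) and (307,207), and the 7 mm hole at (223,203). The tabs have turned evenly.

Run:
```python
from h import *
for k,p,off in(("slot",(353,138),0),("16",(187,126),180),("7",(222,202),120),("10",(306,207),60)):
    P=onz("top",(240+(p[0]-1.4)/3.8,215+(p[1]-1.4)/3.8),45)
    print(k,P,np.degrees(np.arctan2(P[1]-C[1],P[0]-C[0]))-YAW-off,np.hypot(*(P[:2]-C)))
P,y=behind(140,8,120);print(row(P,y))
```

```text
slot [562.90219017 102.88893483  45.        ] -101.99867471686262 39.65184237858913
16 [566.31202065 181.96762258  45.        ] -101.73889614345329 39.50052965227802
7 [530.58386881 163.98627745  45.        ] 18.39735080954219 40.31836462697293
10 [529.39127744 124.25574429  45.        ] -222.07429547314567 39.743663084397085
[-2.195e+02  1.025e+02  1.510e+01  1.000e-01 -1.000e-01  4.350e+01]
```

```bash
echo '[[[-3.6, 1.6, 0, 0, 0, 0.7], [-7.2, 3.2, 0, 0, 0, 1.4], [-10.8, 4.8, 0, 0, 0, 2.1], [-14.4, 6.4, 0, 0, 0, 2.8], [-18, 8, 0, 0, 0, 3.5]]]' | python3 jog.py
python3 - <<'E'
from h import *
P,y=behind(138,8,110);print(P,y,row(P,y))
E
```

```text
t: 7.68
ee_pos: [486.5, 176.0, 133.7]
orientation: [-180.0, -0.2, 157.7]
wrist_force: [0.6, -0.7, 0.7]
finger_gap: -0.1
finger_force: 0.0
[519.39839479 205.30138984 110.        ] 147.4 [-19.4  39.6  23.6  -0.   -0.2  10.3]
```

Converted, 55 mm is 5.5, 39.6 mm is 3.96, 10.3 degrees is 1.03.

```bash
echo '[[[-1, 2, 0, 0, 0, 0.5], [-1.94, 3.96, 1, 0, 0, 1.03], [-1.94, 3.96, 3.5, 0, 0, 1.03], [-1.94, 3.96, 5.5, 0, 0, 1.03], [-1.94, 3.96, 5.5, 0, 0, 1.03]]]' | python3 jog.py
python3 - <<'E'
from h import *
P,y=behind(138,8,55);print(P,y,row(P,y))
E
```

```text
t: 8.1
ee_pos: [515.3, 203.5, 74.1]
orientation: [-179.6, -0.5, 147.7]
wrist_force: [-0.7, -0.3, 0.2]
finger_gap: -0.0
finger_force: 0.0
[519.39839479 205.30138984  55.        ] 147.4 [-2.7  3.8 19.1 -0.4 -0.5  0.3]
```

```bash
echo '[[[0, 0, 1.1, 0, 0, 0], [0, 0, 2.3, 0, 0, 0], [0, 0, 2.3, 0, 0, 0], [0, 0, 2.3, 0, 0, 0]]]' | python3 jog.py
python3 - <<'E'
from h import *
for th in(138,144,150,156,162,168):
  P,y=behind(th,0,55);print(th,row(P,y))
E
```

```text
t: 8.43
ee_pos: [516.9, 203.1, 56.5]
orientation: [-179.9, -0.2, 147.7]
wrist_force: [-0.1, 0.0, -0.5]
finger_gap: 0.2
finger_force: 0.0
138 [-0.9 -4.8  1.5 -0.1 -0.2  0.3]
144 [  0.9 -12.4   1.5  -0.1  -0.2  -5.7]
150 [  1.9 -20.2   1.5  -0.1  -0.2 -11.7]
156 [  2.  -28.    1.5  -0.   -0.2 -17.7]
162 [  1.4 -35.8   1.5  -0.   -0.2 -23.7]
168 [ -0.1 -43.5   1.5  -0.   -0.2 -29.7]
```

Converted, -36 mm is -3.6, -28 mm is -2.8, -23.5 degrees is -2.35.

```bash
echo '[[[-0.1, -0.5, 0.1, 0, 0, 0], [0.1, -1.25, 0.1, 0, 0, -0.55], [0.2, -2, 0.1, 0, 0, -1.15], [0.2, -2.8, 0.1, 0, 0, -1.75], [0.15, -3.6, 0.1, 0, 0, -2.35]]]' | python3 jog.py
python3 - <<'E'
from h import *
for th in(162,168,174,180,186,189):
  P,y=behind(th,0,55);print(th,row(P,y))
E
```

```text
t: 8.85
ee_pos: [497.0, 173.4, 56.7]
orientation: [179.9, -0.1, 171.5]
wrist_force: [2.1, 1.0, 0.4]
finger_gap: -0.0
finger_force: 0.9
162 [ 0.4  0.1  1.7  0.1 -0.1  0.1]
168 [ 2.2 -7.6  1.7  0.1 -0.1 -5.9]
174 [  3.2 -15.3   1.7   0.1  -0.1 -11.9]
180 [  3.3 -23.2   1.7   0.2  -0.1 -17.9]
186 [  2.6 -31.    1.7   0.2  -0.1 -23.9]
189 [  2.  -34.8   1.7   0.2  -0.1 -26.9]
```

Converted, -35 mm is -3.5, -31 mm is -3.1, -27 degrees is -2.7.

```bash
echo '[[[0.2, -0.75, 0.1, 0, 0, -0.6], [0.3, -1.55, 0.1, 0, 0, -1.2], [0.3, -2.3, 0.1, 0, 0, -1.8], [0.25, -3.1, 0.1, 0, 0, -2.4], [0.2, -3.5, 0.1, 0, 0, -2.7]]]' | python3 jog.py
echo '[[[0, 0.5, 0, 0, 0, 0], [0, 0.8, -3.5, 0, 0, 0], [0, 0.8, -6, 0, 0, 0], [0, 0.8, -6, 0, 0, 0]]]' | python3 jog.py
python3 - <<'E'
from h import *
P,y=behind(129,9,115);print(P,y,row(P,y))
E
```

```text
t: 9.27
ee_pos: [489.9, 138.6, 56.0]
orientation: [179.9, 0.0, -161.5]
wrist_force: [0.5, 1.6, 1.3]
finger_gap: 0.0
finger_force: 1.0
t: 9.6
ee_pos: [489.2, 147.6, 120.0]
orientation: [179.9, 0.3, -161.9]
wrist_force: [0.5, -0.0, 0.8]
finger_gap: -0.1
finger_force: 0.0
[530.44436076 212.36273098 115.        ] 138.4 [-59.3  48.7   5.4   0.2   0.2  59.7]
```

Converted, 42 mm is 4.2, -38 mm is -3.8, 28 degrees is 2.8.

```bash
echo '[[[-0.8, 0.8, 0, 0, 0, 0.7], [-1.8, 1.8, 0, 0, 0, 1.4], [-2.8, 2.6, 0, 0, 0, 2.1], [-3.8, 3.4, 0, 0, 0, 2.8], [-4.8, 4.2, 0, 0, 0, 3.5]]]' | python3 jog.py
python3 - <<'E'
from h import *
P,y=behind(129,9,115);print(P,y,row(P,y))
E
```

```text
t: 10.02
ee_pos: [519.4, 202.2, 114.7]
orientation: [180.0, -0.2, 162.8]
wrist_force: [-0.4, -0.1, -0.6]
finger_gap: -0.2
finger_force: 0.0
[530.44436076 212.36273098 115.        ] 138.4 [-7.6 12.9 -0.4 -0.  -0.2 24.4]
```

```bash
echo '[[[-0.2, 0.4, 0, 0, 0, 0.7], [-0.4, 0.8, 0, 0, 0, 1.4], [-0.6, 1.2, 0, 0, 0, 2.1], [-0.76, 1.29, 0, 0, 0, 2.44], [-0.76, 1.29, 0, 0, 0, 2.44]]]' | python3 jog.py
python3 - <<'E'
from h import *
import cv2
P,y=behind(129,9,55);print(P,y,row(P,y))
b=cv2.resize(r.capture("scene")[195:330,225:380],None,fx=5,fy=4.4,interpolation=cv2.INTER_CUBIC);cv2.imwrite("pics/c4.png",b)
E
```

```text
t: 10.43
ee_pos: [530.4, 212.1, 114.4]
orientation: [-179.9, -0.2, 138.7]
wrist_force: [0.1, 0.4, -0.2]
finger_gap: 0.1
finger_force: 0.0
[530.44436076 212.36273098  55.        ] 138.4 [-0.1  0.3 59.4 -0.1 -0.2  0.3]
```

View pics/c4.png

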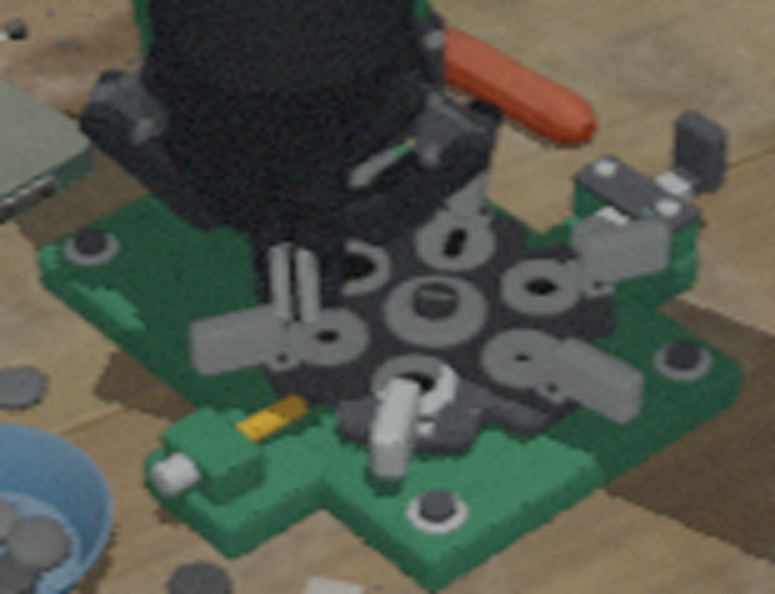

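The fingers hover at (295,280). Going down 60 mm should put the tips near (300,400), between the left tab (240,340) and the front-left tab (395,430). The slot is at (455,240), back right, as expected.

Converted, 30 mm is 3, 59 mm is 5.9.

```bash
echo '[[[0, 0, 1.5, 0, 0, 0], [0, 0, 3, 0, 0, 0], [0, 0, 4.5, 0, 0, 0], [0, 0, 5.9, 0, 0, 0], [0, 0, 5.9, 0, 0, 0]]]' | python3 jog.py
echo '[[[0, 0, 0, 0, 0, 0], [0, 0, 0, 0, 0, 0]]]' | python3 jog.py
python3 - <<'E'
from h import *
for th in(129,135,141,147,153,159):
  P,y=behind(th,0,55);print(th,row(P,y))
E
```

```text
t: 10.9
ee_pos: [527.9, 210.9, 52.5]
orientation: [-179.7, -0.3, 138.9]
wrist_force: [-0.8, -0.5, -0.6]
finger_gap: 0.1
finger_force: 0.0
t: 11.07
ee_pos: [530.1, 211.7, 56.1]
orientation: [-179.9, -0.2, 138.9]
wrist_force: [0.8, -1.0, 0.3]
finger_gap: -0.0
finger_force: 0.0
129 [ 0.3 -8.3  1.1 -0.1 -0.2  0.5]
135 [  2.1 -15.9   1.1  -0.1  -0.2  -5.5]
141 [  3.1 -23.7   1.1  -0.   -0.2 -11.5]
147 [  3.3 -31.5   1.1  -0.   -0.2 -17.5]
153 [  2.6 -39.4   1.1  -0.   -0.2 -23.5]
159 [  1.2 -47.1   1.1  -0.   -0.2 -29.5]
```

Converted, -39.5 mm is -3.95, -31.5 mm is -3.15, -23.5 degrees is -2.35.

```bash
echo '[[[0, -0.8, 0.1, 0, 0, 0], [0.2, -1.6, 0.1, 0, 0, -0.55], [0.3, -2.4, 0.1, 0, 0, -1.15], [0.3, -3.15, 0.1, 0, 0, -1.75], [0.25, -3.95, 0.1, 0, 0, -2.35]]]' | python3 jog.py
python3 - <<'E'
from h import *
for th in(153,159,165,171,176,178,180):
  P,y=behind(th,0,55);print(th,row(P,y))
E
```

```text
t: 11.48
ee_pos: [502.4, 183.6, 55.5]
orientation: [179.9, -0.1, 162.7]
wrist_force: [2.3, 1.6, -0.6]
finger_gap: 0.1
finger_force: 0.9
153 [ 0.2  0.2  0.5  0.1 -0.1  0.3]
159 [ 2.  -7.5  0.5  0.1 -0.1 -5.7]
165 [  2.9 -15.2   0.5   0.1  -0.1 -11.7]
171 [  3.1 -23.1   0.4   0.1  -0.1 -17.7]
176 [  2.6 -29.6   0.4   0.1  -0.1 -22.7]
178 [  2.2 -32.2   0.4   0.1  -0.1 -24.7]
180 [  1.8 -34.7   0.4   0.1  -0.1 -26.7]
```

Converted, -32 mm is -3.2, -28 mm is -2.8, -25 degrees is -2.5.

```bash
echo '[[[0.2, -0.75, 0, 0, 0, -0.6], [0.3, -1.5, 0, 0, 0, -1.2], [0.3, -2.2, 0, 0, 0, -1.7], [0.26, -2.8, 0, 0, 0, -2.2], [0.2, -3.2, 0, 0, 0, -2.5]]]' | python3 jog.py
echo '[[[0, 0, 0, 0, 0, 0], [0, 0, 0, 0, 0, 0], [0, 0.4, 0, 0, 0, 0], [0, 0.8, -3, 0, 0, 0], [0, 0.8, -6, 0, 0, 0]]]' | python3 jog.py
echo '[[[3, 0.8, -6, 0, 0, 0], [7, 0.8, -6, 0, 0, 0], [11, 0.8, -6, 0, 0, 0], [15, 0.8, -6, 0, 0, 0], [15, 0.8, -6, 0, 0, 0]]]' | python3 jog.py
python3 - <<'E'
from h import *
import cv2
o=r.observe();print(o["qpos"].round(1))
a=cv2.resize(r.capture("top")[215:305,240:395],None,fx=3.8,fy=3.8)
cv2.imwrite("pics/c5.png",a)
E
```

```text
t: 11.9
ee_pos: [490.5, 153.4, 55.5]
orientation: [179.9, -0.1, -172.4]
wrist_force: [-0.6, 1.2, 0.7]
finger_gap: 0.0
finger_force: 1.0
t: 12.32
ee_pos: [487.9, 161.7, 113.3]
orientation: [180.0, -0.5, -172.7]
wrist_force: [0.1, 1.0, -0.0]
finger_gap: 0.1
finger_force: 0.0
t: 12.73
ee_pos: [335.4, 149.4, 175.6]
orientation: [179.9, -0.3, -172.6]
wrist_force: [-0.4, -0.2, -0.2]
finger_gap: 0.1
finger_force: 0.0
[ 23.9  -9.4 -25.5  74.1   0.2  16.5]
```

View pics/c5.png

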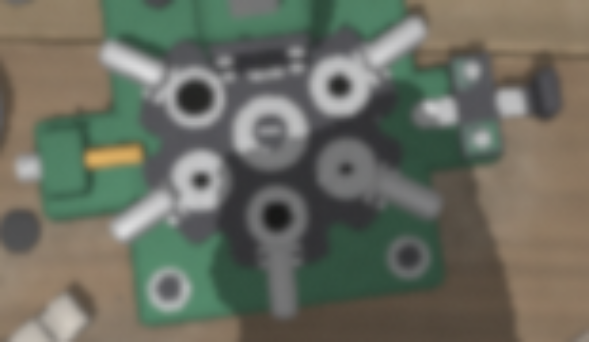

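The slot is now hidden under the head. The front insert is at (277,216), the front-left at (201,181), the front-right at (347,168), the back-left at (194,97) and the back-right at (339,86).

Run:
```python
from h import *
L=[]
for p,off in(((277,216),180),((201,181),120),((347,168),-120),((194,97),60),((339,86),-60)):
    P=onz("top",(240+(p[0]-1.4)/3.8,215+(p[1]-1.4)/3.8),45);L.append(P)
    a=(np.degrees(np.arctan2(P[1]-C[1],P[0]-C[0]))-YAW-off+180)%360-180
    print(P.round(1),a.round(1),np.hypot(*(P[:2]-C)).round(1))
L=np.array(L)
print("centre",(L[1]+L[4])/2,(L[2]+L[3])/2)
```

```text
[524.7 137.8  45. ] -2.7 40.2
[540.2 174.3  45. ] -1.8 40.1
[548.5 105.4  45. ] -3.0 40.5
[580.4 179.2  45. ] -2.5 39.9
[587.7 110.2  45. ] -3.9 39.7
centre [563.99543664 142.24290479  45.        ] [564.42412382 142.28372862  45.        ]
```

The anvil is at about -2.8°. I'll nudge it about 2.5° further.

```bash
echo '[[[-4, -0.8, 0, 0, 0, 0], [-8, -0.8, 0, 0, 0, 0], [-12, -0.8, 2, 0, 0, 0], [-15, -0.8, 6, 0, 0, 0], [-15, -0.8, 6, 0, 0, 0]]]' | python3 jog.py
python3 - <<'E'
from h import *
P,y=behind(178,6,55);print(P,y,row(P,y))
E
```

```text
t: 13.2
ee_pos: [492.5, 161.7, 109.6]
orientation: [180.0, -0.4, -172.7]
wrist_force: [-0.7, -0.3, -1.5]
finger_gap: -0.0
finger_force: 0.0
[489.886593   159.50600285  55.        ] 187.4 [ 2.6 -1.9 54.6  0.  -0.4 -0.1]
```

Converted, 57 mm is 5.7, 40 mm is 4.

```bash
echo '[[[0, 0, 2, 0, 0, 0], [0, 0, 4, 0, 0, 0], [0, 0, 5.7, 0, 0, 0], [0, 0, 5.7, 0, 0, 0], [0, 0, 5.7, 0, 0, 0]]]' | python3 jog.py
python3 - <<'E'
from h import *
for th in(178,179,180,180.6):
  P,y=behind(th,0,55);print(row(P,y))
E
```

```text
t: 13.62
ee_pos: [488.8, 161.4, 56.6]
orientation: [180.0, -0.3, -172.7]
wrist_force: [0.2, 0.3, -0.1]
finger_gap: 0.1
finger_force: 0.0
[-0.9 -8.1  1.6  0.  -0.3 -0.1]
[-0.5 -9.3  1.6  0.1 -0.3 -1.1]
[ -0.2 -10.6   1.6   0.1  -0.3  -2.1]
[ -0.  -11.3   1.6   0.1  -0.3  -2.7]
```

Converted, -11.2 mm is -1.12, -9 mm is -0.9, -2.5 degrees is -0.25.

```bash
echo '[[[0, -0.4, 0.1, 0, 0, 0], [0, -0.7, 0.1, 0, 0, -0.2], [0, -0.9, 0.1, 0, 0, -0.25], [0, -1.12, 0.1, 0, 0, -0.25], [0, -1.12, 0.1, 0, 0, -0.25]]]' | python3 jog.py
echo '[[[0, 0, 0, 0, 0, 0], [0, 0, 0, 0, 0, 0], [0, 0.4, 0, 0, 0, 0], [0, 0.8, -3, 0, 0, 0], [0, 0.8, -6, 0, 0, 0]]]' | python3 jog.py
echo '[[[4, 0.8, -6, 0, 0, 0], [8, 0.8, -6, 0, 0, 0], [12, 0.8, -6, 0, 0, 0], [15, 0.8, -6, 0, 0, 0], [15, 0.8, -6, 0, 0, 0]]]' | python3 jog.py
python3 - <<'E'
from h import *
import cv2
o=r.observe();print(o["qpos"].round(1))
a=cv2.resize(r.capture("top")[215:305,240:395],None,fx=3.8,fy=3.8)
cv2.imwrite("pics/c6.png",a)
P=press(0,-165,140);print(row(P,YAW+90),row(P,YAW+180))
E
```

```text
t: 14.03
ee_pos: [491.6, 150.4, 57.6]
orientation: [179.9, -0.1, -170.2]
wrist_force: [-0.6, 1.0, 4.4]
finger_gap: 0.0
finger_force: 1.8
t: 14.45
ee_pos: [487.5, 158.2, 114.8]
orientation: [180.0, -0.5, -170.1]
wrist_force: [1.6, 0.1, 1.0]
finger_gap: 0.1
finger_force: 0.0
t: 14.87
ee_pos: [335.4, 139.1, 177.3]
orientation: [179.9, -0.3, -170.1]
wrist_force: [0.2, -0.9, -0.1]
finger_gap: 0.1
finger_force: 0.0
[ 22.4  -9.8 -25.6  74.5   0.1  12.5]
[-2.234e+02 -2.014e+02  3.610e+01 -1.000e-01 -2.000e-01  9.050e+01] [-2.234e+02 -2.014e+02  3.610e+01  1.000e-01 -2.000e-01  5.000e-01]
```

View pics/c6.png

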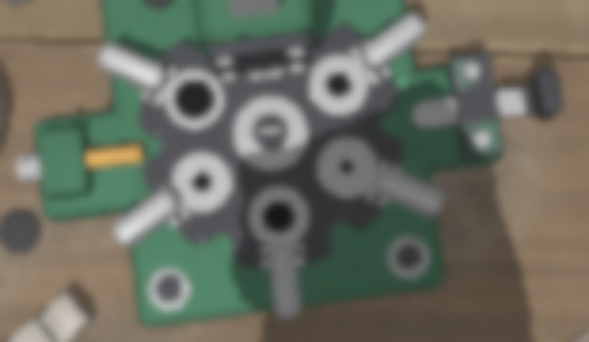

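The front insert is now at (279,216), the front-left at (203,182) and the front-right at (347,167). That puts the anvil at about -1.5°, well inside the notch's reach. On to the bolt.

Units first: shifts go in cm and turns go in units of 10 degrees. So -144 mm is -14.4, -130 mm is -13.

```bash
echo '[[[-2.9, -2.6, 0, 0, 0, 0], [-5.8, -5.2, 0, 0, 0, 0], [-8.7, -7.8, 0, 0, 0, 0], [-11.5, -10.4, 0, 0, 0, 0], [-14.4, -13, 0, 0, 0, 0]]]' | python3 jog.py
echo '[[[-2.8, -2.6, 0, 0, 0, 0], [-5.6, -5.2, 0, 0, 0, 0], [-7.9, -7.1, 1, 0, 0, 0], [-7.9, -7.1, 3.6, 0, 0, 0], [-7.9, -7.1, 3.6, 0, 0, 0]]]' | python3 jog.py
python3 - <<'E'
from h import *
P=press(0,-165,49);print(P,row(P,YAW+180))
E
```

```text
t: 15.33
ee_pos: [507.1, 35.6, 175.3]
orientation: [179.9, -0.2, -170.2]
wrist_force: [0.4, 0.0, 0.5]
finger_gap: -0.0
finger_force: 0.0
t: 15.75
ee_pos: [594.4, -20.6, 133.4]
orientation: [179.8, -0.7, -170.3]
wrist_force: [-0.1, -0.1, -1.1]
finger_gap: -0.4
finger_force: 0.0
[591.64878377 -20.28440667  49.        ] [ 1.7  0.6 84.4  0.2 -0.7  0.3]
```

```bash
echo '[[[0, 0, 3, 0, 0, 0], [0, 0, 6, 0, 0, 0], [0, 0, 8.9, 0, 0, 0], [0, 0, 9, 0, 0, 0], [0, 0, 9, 0, 0, 0]]]' | python3 jog.py
echo '[[[0, 0, 0, 0, 0, 0], [0, 0, 0, 0, 0, 0]]]' | python3 jog.py
python3 - <<'E'
from h import *
for y in(-165,-152,-145,-140,-137.5):
  P=press(0,y,49);print(y,row(P,YAW+180))
import cv2
b=cv2.resize(r.capture("scene")[195:330,265:420],None,fx=3.8,fy=3.8,interpolation=cv2.INTER_CUBIC);cv2.imwrite("pics/c7.png",b)
E
```

```text
t: 16.17
ee_pos: [592.8, -18.9, 48.6]
orientation: [179.9, -0.4, -170.1]
wrist_force: [0.8, -0.2, 0.3]
finger_gap: 0.1
finger_force: 0.0
t: 16.33
ee_pos: [595.8, -19.2, 52.2]
orientation: [180.0, -0.0, -170.1]
wrist_force: [-0.3, 0.3, 0.5]
finger_gap: -0.1
finger_force: 0.0
-165 [ 4.2 -0.3  3.2  0.  -0.   0.5]
-152 [ 4.1 12.7  3.2  0.  -0.   0.5]
-145 [ 4.1 19.7  3.2  0.  -0.   0.5]
-140 [ 4.  24.7  3.2  0.  -0.   0.5]
-137.5 [ 4.  27.2  3.2  0.  -0.   0.5]
```

View pics/c7.png

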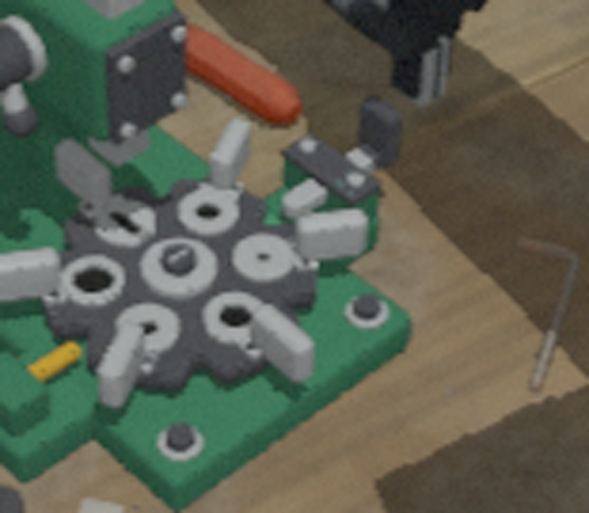

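The fingers at (430,80) stand outside the lug (380,130), and the slot at (127,220) is under the ram. I'll push the bolt slowly and watch the force.

```bash
echo '[[[0.4, 0.4, 0.3, 0, 0, 0], [0.4, 0.8, 0.3, 0, 0, 0], [0.4, 1.2, 0.3, 0, 0, 0], [0.4, 1.4, 0.3, 0, 0, 0], [0.4, 1.6, 0.3, 0, 0, 0]]]' | python3 jog.py
echo '[[[0, 0.15, 0, 0, 0, 0], [0, 0.3, 0, 0, 0, 0], [0, 0.45, 0, 0, 0, 0], [0, 0.6, 0, 0, 0, 0], [0, 0.6, 0, 0, 0, 0]]]' | python3 jog.py
python3 - <<'E'
from h import *
print(row(press(0,-137.5,49),YAW+180))
E
```

```text
t: 16.8
ee_pos: [587.6, -4.4, 47.2]
orientation: [180.0, -0.2, -170.1]
wrist_force: [-1.1, -4.5, 2.0]
finger_gap: 0.0
finger_force: 1.4
t: 17.22
ee_pos: [586.7, 1.8, 46.8]
orientation: [179.9, -0.2, -170.1]
wrist_force: [1.2, -1.5, 1.0]
finger_gap: -0.1
finger_force: 0.9
[-1.3  4.9 -2.2  0.1 -0.2  0.5]
```

```bash
echo '[[[0, 0.1, 0, 0, 0, 0], [0, 0.2, 0, 0, 0, 0], [0, 0.3, 0, 0, 0, 0], [0, 0.3, 0, 0, 0, 0]]]' | python3 jog.py
echo '[[[0, 0.1, 0, 0, 0, 0], [0, 0.15, 0, 0, 0, 0], [0, 0.15, 0, 0, 0, 0]]]' | python3 jog.py
python3 - <<'E'
from h import *
print(row(press(0,-137.5,49),YAW+180))
E
```

```text
t: 17.55
ee_pos: [586.3, 4.6, 46.8]
orientation: [179.9, -0.2, -170.1]
wrist_force: [0.8, -2.2, 1.4]
finger_gap: 0.3
finger_force: 1.4
t: 17.8
ee_pos: [586.1, 5.5, 46.8]
orientation: [180.0, -0.2, -170.2]
wrist_force: [1.5, -5.1, 1.6]
finger_gap: 0.2
finger_force: 2.6
[-1.3  1.2 -2.2  0.  -0.2  0.4]
```

Still moving with little force. A few careful steps more, up to the hard stop.

Converted, 1 mm is 0.1.

```bash
echo '[[[0, 0.1, 0, 0, 0, 0], [0, 0.1, 0, 0, 0, 0], [0, 0.1, 0, 0, 0, 0]]]' | python3 jog.py
echo '[[[0, 0.1, 0, 0, 0, 0], [0, 0.1, 0, 0, 0, 0], [0, 0.1, 0, 0, 0, 0]]]' | python3 jog.py
echo '[[[0, 0.07, 0, 0, 0, 0], [0, 0.07, 0, 0, 0, 0]]]' | python3 jog.py
```

```text
t: 18.05
ee_pos: [585.9, 6.5, 46.8]
orientation: [180.0, -0.2, -170.2]
wrist_force: [1.4, -5.4, 2.5]
finger_gap: -0.2
finger_force: 2.6
t: 18.3
ee_pos: [585.8, 7.3, 46.8]
orientation: [-180.0, -0.2, -170.2]
wrist_force: [1.7, -6.5, 1.8]
finger_gap: -0.2
finger_force: 3.1
t: 18.47
ee_pos: [585.8, 7.3, 46.9]
orientation: [-179.9, -0.2, -170.2]
wrist_force: [2.1, -8.2, 1.9]
finger_gap: -0.2
finger_force: 4.3
```

Converted, 1 mm is 0.1.

```bash
echo '[[[0, 0.1, 0, 0, 0, 0], [0, 0.1, 0, 0, 0, 0], [0, 0.1, 0, 0, 0, 0]]]' | python3 jog.py
echo '[[[0, 0.1, 0, 0, 0, 0], [0, 0.1, 0, 0, 0, 0], [0, 0.1, 0, 0, 0, 0]]]' | python3 jog.py
```

```text
t: 18.72
ee_pos: [585.8, 7.4, 47.0]
orientation: [-179.8, -0.2, -170.2]
wrist_force: [2.0, -11.7, 1.1]
finger_gap: 0.0
finger_force: 5.9
t: 18.97
ee_pos: [585.7, 7.5, 46.9]
orientation: [-179.7, -0.2, -170.3]
wrist_force: [2.4, -15.1, 0.9]
finger_gap: 0.3
finger_force: 7.5
```

It is against the hard stop at the expected home position: the force climbs with no further travel. I'll take the hand clear and check.

Converted, -60 mm is -6, -45 mm is -4.5.

```bash
echo '[[[0, -0.5, 0, 0, 0, 0], [0, -1.5, 0, 0, 0, 0], [0, -3, 0, 0, 0, 0], [0, -4.5, -3, 0, 0, 0], [0, -6, -6, 0, 0, 0]]]' | python3 jog.py
echo '[[[0, -3, -3, 0, 0, 0], [0, -6, -6, 0, 0, 0], [0, -9, -6, 0, 0, 0], [0, -9, -6, 0, 0, 0], [0, -9, -6, 0, 0, 0]]]' | python3 jog.py
python3 - <<'E'
from h import *
import cv2
a=cv2.resize(r.capture("top")[215:305,240:395],None,fx=3.8,fy=3.8);b=cv2.resize(r.capture("scene")[215:285,265:370],None,fx=5.6,fy=3.6)
cv2.imwrite("pics/c8.png",np.vstack([a,b[:,:589].copy() if b.shape[1]>=589 else cv2.resize(b,(589,252))]))
print(r.observe()["wrist_force"])
E
```

```text
t: 19.38
ee_pos: [593.7, -49.2, 105.0]
orientation: [179.8, -0.5, -170.1]
wrist_force: [1.8, 1.0, 0.6]
finger_gap: 0.1
finger_force: 0.0
t: 19.8
ee_pos: [611.2, -139.3, 166.3]
orientation: [179.9, -0.2, -170.3]
wrist_force: [-0.6, -0.9, 0.2]
finger_gap: -0.3
finger_force: 0.0
[ 0.39217193  1.0349343  -0.91959405]
```

View pics/c8.png

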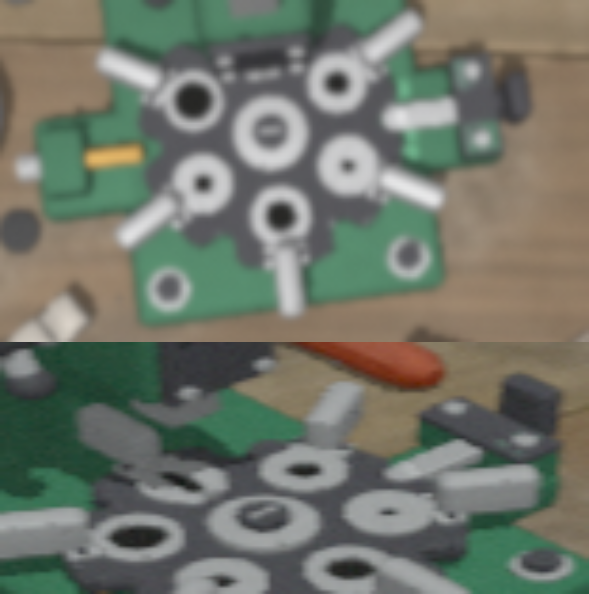

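The lug moved from (544,93) to (515,95) in the upper half, about 14 mm, and it now sits against the guide. The nose is in the rim notch at (390,117), and the front insert at (281,215) shows the anvil drawn into line. The hand is clear, so I'm handing in.

```bash
python3 -c "
from cell import r
print(r.close_job())"
```

```text
the job is handed in; nothing more can be done
None
```

The job is handed in at about 20 s on the robot's clock. By the last pictures the slot is under the ram, the bolt is at its hard stop in the notch, the bystanders were never touched, and the hand is clear; the largest force seen was about 15 N. The hand-in returned no verdict.

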